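# Change the stripped idler wheel in a printer drive unit

## Task

The middle gear wheel of the opened printer drive unit is stripped: lift it off its stud and lay it flat in the free corner of the rubber mat. Fit the sound wheel of the same size from the mat on the stud instead, turning it until its teeth mesh with the wheels on both sides and pushing it fully home. Then turn the black knob clockwise by about a fifth of a turn, so that the output wheel goes round with it, and let go. Leave the small wheel and the case on the mat where they are.

Things in the scene. Friction and masses are not known exactly. Their poses are not given: they have to be found in the camera images.
- drive_unit: Printer drive unit, fixed on the desk: flat steel chassis 134 x 264 mm, plate 28 mm high. Origin on the desk under the middle stud; x to its far side, y left (to the knob), z up. In a row along y: knob wheel at y = +80 mm, stud at 0, output wheel at -65 mm; clear plate at the stud's +x and -x sides. All teeth: module 5 mm (15.7 mm apart), 1.6 mm play, edges chamfered 0.7 mm.
- stud_seat (a point): Centre of the shoulder of the middle stud, 36 mm above the desk, where the underside of a wheel lies when fully home. Shoulder 22 mm wide; the steel stud on it is 14 mm thick up to 76 mm above the desk, then tapers to a blunt 7 mm tip at 88 mm. Axes as the drive unit's.
- worn_mid (a point): Stripped wheel, white plastic, on the stud at the start: hub, bore and heights as the new wheel's, but the teeth are worn to stubs, 60 mm across, so it touches neither neighbour and lifts straight off. Point on its axis, 24 mm above its underside. 100 g.
- new_mid (a point): New wheel, white plastic, on the mat: 14 teeth, 78 mm across the tips, 58 at the root; rim 18 mm thick from the flat underside up; round hub 34 mm in diameter reaching 48 mm above the underside (grip it there); bore 15.6 mm right through. Point on its axis, 24 mm above the underside; x points along the middle of a tooth, z up. 75 to 155 g.
- small_mid (a point): Wrong spare on the mat, to be left alone: white wheel with the same hub but only 10 teeth, 58 mm across. Point on its axis, 24 mm above its underside.
- mat: Black rubber mat, 210 x 210 x 12 mm, fixed on the desk. Origin at the middle of its underside, x to its far side, y to its left. New wheel, small wheel and case stand, in any arrangement, within 4 mm of x, y = (+50, +50), (-50, +50) and (+50, -50) mm; the place at (-50, -50) mm (near right) is free.
- tool_case: Small black case, 53 x 78 x 34 mm, on the mat, to be left alone. Origin at the centre of its underside.
- knob_grip (a point): Middle of the black round knob on top of the knob wheel, on its axis, 84 mm above the desk: 33 mm in diameter, 32 mm tall (68 to 100 mm above the desk). It stays where it is left; 0.25 N m turn it, 0.5 N m with the whole train.
- knob_wheel (a joint): Angle of knob and grey knob wheel (rad), clockwise from above is positive; within 0.18 of 0 at the start, no stops. 18 teeth, 98 mm across, standing 36 to 56 mm above the desk: a wheel lowered on the stud meets these tops first. At 0 the middle of a tooth points at the stud. Stands still if a wheel is turned on top of it under a light push (5 N); a hard push drags it along.
- output_wheel (a joint): Angle of the grey output wheel (rad), clockwise from above is positive; within 0.27 of 0 at the start, no stops. 12 teeth, 68 mm across, 36 to 48 mm above the desk (met after the knob wheel's teeth are meshed), claws on it up to 60 mm. At 0 the middle of a tooth points at the stud. Through the new wheel it turns the same way as the knob, 1.5 times as far; 0.15 N m turn it.
Things that resemble listed ones, but are neither listed nor needed, are in the scene too. What is shaped like the part that bears worn_mid but orange is not meant. Leave any orange look-alike of the part that bears new_mid alone.

How it is judged (in metres and radians):
On the way, in this order (a step that is already met when the one before it is completed fails the run):
1. the stripped wheel lies flat on the mat (z of worn_mid in the frame of mat between 0.032 and 0.04 m and x of worn_mid in the frame of mat between -0.095 and 0 m and y of worn_mid in the frame of mat between -0.095 and 0 m and angle between worn_mid's own z axis and vertical below 0.1 rad), for 0.2 s.
2. the new wheel is meshed and fully home on the stud, the knob at rest and not yet turned (z of new_mid in the frame of stud_seat below 0.0265 m and horizontal distance between new_mid and stud_seat below 0.003 m and angle between new_mid's own z axis and vertical below 0.06 rad and value of joint knob_wheel below 0.58 rad and velocity of joint knob_wheel below 0.2 rad/s), for 0.2 s.
3. the knob has been turned clockwise and the output wheel has followed (value of joint knob_wheel above 0.7 rad and value of joint output_wheel above 0.9 rad), for 0.1 s.
At the end, for the whole second after the job is handed in: Stripped wheel flat in the near right quarter of the mat, its axis 10 mm or more inside the edge; new wheel on the stud within 2.5 mm of its seat, 3 mm of its axis and 0.06 rad of upright; knob wheel above 0.7 rad, output wheel above 0.9 rad; all at rest (all of step 3 and z of worn_mid in the frame of mat below 0.04 m and x of worn_mid in the frame of mat between -0.095 and 0 m and y of worn_mid in the frame of mat between -0.095 and 0 m and angle between worn_mid's own z axis and vertical below 0.1 rad and z of new_mid in the frame of stud_seat below 0.0265 m and horizontal distance between new_mid and stud_seat below 0.003 m and angle between new_mid's own z axis and vertical below 0.06 rad and velocity of joint knob_wheel below 0.1 rad/s); the robot touches nothing.
It fails at once if the small wheel or the case is shifted by more than 3 cm (distance of any of small_mid, tool_case from where it was at the start of the episode above 0.03 m).
It also fails if it takes over 56 s, if anything falls off the work surface, if the arm or the gripper's body presses on something with over 40 N, if the wrist force passes 120 N, or if a joint passes its speed limit or range.

## Robot

A 6-joint arm with a two-finger parallel gripper is mounted at the origin on a cart in front of the work surface, level with it; the furniture and walls round the work are solid. World frame = base frame: x ahead of the robot, y to its left, z up, the work surface at z = 0. Lengths are in mm, angles in rad, forces in N, time in s.
With the tool pointing down it reaches from about 350 to 875 mm from the base axis. Payload 4.2 kg.
Tool frame: the origin (TCP) lies between the finger pads; the fingertips stand 11 mm ahead of it and the grasp point (between the pads) lies 8 mm behind it; z points along the fingers, y is the direction in which the jaws open and shut (so a half turn about z gives the same grasp; the last joint's range is limited). The gripper opens to 85 mm and grips with 20 to 120 N. Pads are 22 mm wide; open, the fingers measure 114 mm over their backs; the gripper's body (76 mm by 85 mm) begins 54 mm behind the grasp point. The pads swing forward as they close: fully open they stand 13 mm farther back than shut.
Start: joints at [-0.909, 0.385, 0.008, 0, -1.194, -0.259], TCP at [245.01, -574.951, 242.312] pointing down, gripper open.
Joint ranges: [-3.14, 3.14], [-1.21, 2.06], [-1.07, 1.41], [-3.16, 2.05], [-2.99, -0.16], [-3.1, 3.1]. Speed limits (rad/s): [2.79, 2.79, 3.14, 3.14, 3.14, 3.14].

## Interface

Orientations are given as a unit quaternion [x, y, z, w].
In Python, from bench import * gives the robot as it stands.
- The arm moves only by the tool servo_tool, never from a script. Its argument "rows" is a list of rows, each a list of 7 numbers: the opening, from 0 (shut) to 1 (fully open), then the shift along the tool's x, y, z in cm, then the turn, a rotation vector about the tool's x, y, z in degrees. A call has 1 to 12 rows; each row shifts and turns the commanded pose from where the row before left it, along the tool's axes as they then stand; what a row does not reach is not made up. A row lasts 1/10 s, in which the tool goes at most 50 mm and 8.59 degrees, less where a joint would pass 70% of its speed; a pose out of reach is approached as far as the arm can. A call is refused whole if a number of a shift passes 5 or a number of a turn 8.59, either way. A call with a gripper value outside its range is refused whole. The fingers move at their own pace and stop on an object; the grip force is fixed at half the most. Time passes only in rows, so rows that do not move let the fingers close. It gives the time, the measured TCP pose, the force and the opening at its end, in the units of the state.
- read_state(): the state, without advancing time (a new reading comes with each control period).
- get_image(name): name is "side" or "top" or "wrist"; returns a dict with "image" (384x512x3 uint8, red, green, blue), "mtx" (3x3 intrinsics, pixels), "k1" (the pictures are not rectified: a ray, as slopes to the right and down, at radius r is drawn at 1 + k1 r^2 times it, then the intrinsics apply), "extrinsics" (4x4, takes a point from camera to world coordinates). Camera axes: x right, y up, looking along -z (the intrinsics and any distortion apply to the point x, -y, -z); pixel columns grow to the right and rows downward; lengths in mm; the calibration is good to about 2 mm. A picture is of the moment at which its call begins. There is no depth.
- job_done(): hands the job in, once; it reports no verdict.
The state is a dict: "clock": time; "joints": joint angles; "joint_vel": joint speeds; "joint_efforts": joint torques, N m; "position": TCP position; "ee_rot": TCP orientation; "contact_force": force on the tool from outside, world axes, zero at the start; "wrist_torque": the same for the moment, N m; "gripper_width": finger opening in mm.
Only numpy, scipy, OpenCV 4.12 (cv2) and the standard library are available. Lean on these libraries where they do the work, as an engineer would, in place of code of your own. Each camera call takes 0.05 s, during which the arm holds its last target. There are 200 camera calls.

## Working session

There is one attempt and no reset: what is moved stays moved. The work goes in short steps, Python scripts to look and compute and a tool call to move; the robot and the scene stay as the last step left them, time stands still between calls to the robot, and variables do not carry over. Pictures are saved under pics/ and viewed, about 8 in all and at most 12, crops included, and the job is handed in when it is done.

Besides the shell and the picture viewer there is one more tool, called by a JSON object that holds its "fn" and its "kwargs". servo_tool: Moves the arm, as the interface text tells. Its arguments: {"type":"object","properties":{"rows":{"type":"array","items":{"type":"array","items":{"type":"number"}}}},"required":["rows"]}

```bash
mkdir -p pics; ls
python3 - <<'E'
from bench import *
import cv2
s=read_state(); print(s)
for n in ("side","top","wrist"):
    d=get_image(n); cv2.imwrite(f"pics/{n}0.png",d["image"][:,:,::-1]); print(n,d["mtx"].tolist(),d["k1"],d["extrinsics"].round(3).tolist())
a=cv2.imread("pics/side0.png");b=cv2.imread("pics/top0.png")
cv2.imwrite("pics/both0.png",cv2.resize(b,(800,600),interpolation=cv2.INTER_CUBIC))
E
```

```text
pics
{'clock': 0.0, 'joints': array([-9.09431799e-01,  3.85543131e-01,  6.67669310e-03, -5.01539897e-04,
       -1.19402025e+00, -2.58588821e-01]), 'joint_vel': array([-8.45937045e-05, -5.90487381e-04, -5.77249165e-04, -3.48837106e-03,
        1.47059530e-03,  1.07474526e-04]), 'joint_efforts': array([-1.38270592e-03, -3.92283690e+01,  1.88409519e+01,  4.18638870e+00,
       -4.48261257e-03,  2.43156143e-05]), 'position': array([ 244.78555031, -574.47621494,  241.24920019]), 'ee_rot': array([-1.99938574e-01,  9.79807848e-01,  1.04001860e-03, -2.55126376e-04]), 'contact_force': array([ 0.04579278, -0.23398729, -0.37650643]), 'wrist_torque': array([-0.02545095,  0.01122925, -0.05847889]), 'gripper_width': 85.05134977053868}
side [[476.88542232207874, 0.0, 256.2610860965489], [0.0, 476.88542232207874, 193.8354179447503], [0.0, 0.0, 1.0]] -0.08260394845664405 [[-0.87, 0.233, -0.435, 152.364], [-0.493, -0.387, 0.779, 682.449], [0.013, 0.892, 0.452, 536.977], [0.0, 0.0, 0.0, 1.0]]
top [[424.1599779239379, 0.0, 255.80392568865915], [0.0, 424.1599779239379, 191.23174753370347], [0.0, 0.0, 1.0]] -0.15573722288753228 [[-0.027, 0.995, -0.091, 480.237], [-0.999, -0.029, -0.016, -84.855], [-0.019, 0.091, 0.996, 1158.242], [0.0, 0.0, 0.0, 1.0]]
wrist [[323.4315875846993, 0.0, 254.77568008075608], [0.0, 323.4315875846993, 190.52741292698244], [0.0, 0.0, 1.0]] 0.003495170079399903 [[-0.391, -0.876, -0.283, 173.058], [0.92, -0.371, -0.123, -606.622], [0.003, -0.309, 0.951, 371.161], [0.0, 0.0, 0.0, 1.0]]
```

View pics/both0.png

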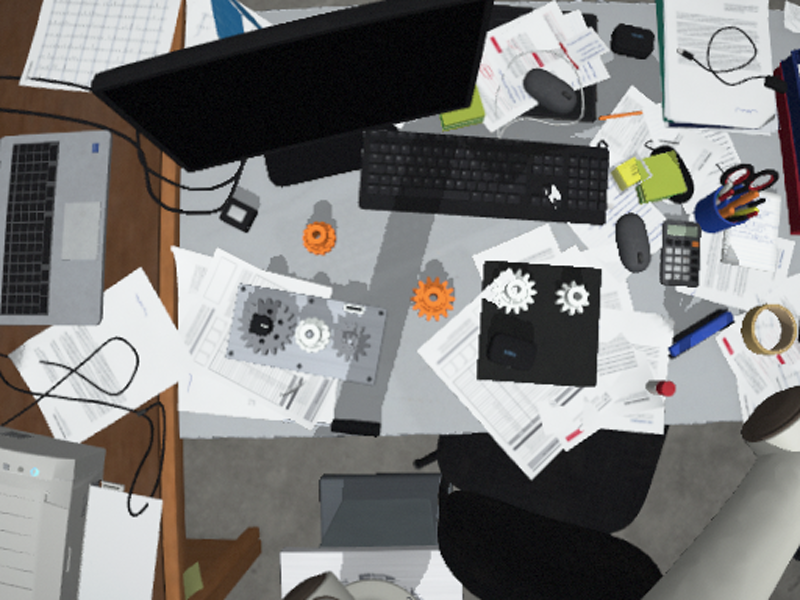

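View pics/side0.png

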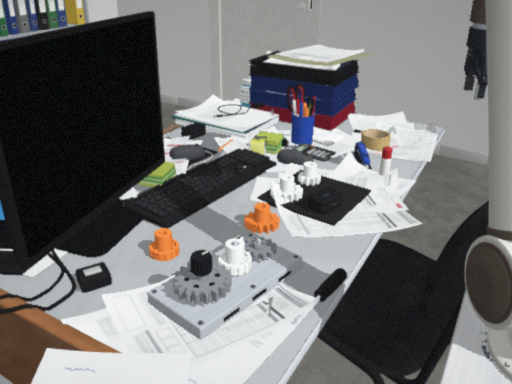

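The top view (800-px scale) shows the drive unit with the white worn wheel at (313,333) and the mat at about (540,323). On the mat are white wheels at (515,290) and (573,297) and the case at (512,345), and near right is free. The orange look-alikes are at (319,238) and (433,297). I'll enlarge both views to tell the two white wheels apart.

```bash
cat > h.py <<'E'
import numpy as np, cv2
from bench import *
from scipy.spatial.transform import Rotation as R
def ray(d,p):
    M=d["mtx"]; q=cv2.undistortPoints(np.array([[p]],float),M,np.array([d["k1"],0,0,0.]))[0,0]
    E=d["extrinsics"]; v=E[:3,:3]@np.array([q[0],-q[1],-1]); return E[:3,3],v
def atz(d,p,z):
    o,v=ray(d,p); return o+v*(z-o[2])/v[2]
def tri(d1,p1,d2,p2):
    o1,v1=ray(d1,p1);o2,v2=ray(d2,p2); A=np.c_[v1,-v2]
    t=np.linalg.lstsq(A,o2-o1,rcond=None)[0]; a=o1+v1*t[0];b=o2+v2*t[1]
    return (a+b)/2,np.linalg.norm(a-b)
def proj(d,P):
    E=d["extrinsics"]; c=E[:3,:3].T@(np.array(P,float)-E[:3,3]); 
    x=np.array([c[0]/-c[2],-c[1]/-c[2]]); r2=x@x; x=x*(1+d["k1"]*r2); return d["mtx"][:2,:2]@x+d["mtx"][:2,2]
def crop(d,x0,y0,w,h,f): 
    return cv2.resize(np.ascontiguousarray(d["image"][y0:y0+h,x0:x0+w,::-1]),None,fx=f,fy=f,interpolation=cv2.INTER_CUBIC)
E
python3 - <<'E'
from h import *
import pickle
t=get_image("top");s=get_image("side");pickle.dump((t,s),open("ts.pkl","wb"))
a=crop(t,140,155,250,100,3.2); b=crop(s,140,155,250,87,3.2)
c=crop(t,140,155,250,100,3.2)
cv2.imwrite("pics/c1.png",np.vstack([a,b[:278]])) ; print(a.shape,b.shape)
b=crop(s,140,225,190,110,4); b2=crop(s,230,150,180,80,4.2)
cv2.imwrite("pics/c2.png",b)
E
```

```text
(320, 800, 3) (278, 800, 3)
```

View pics/c1.png

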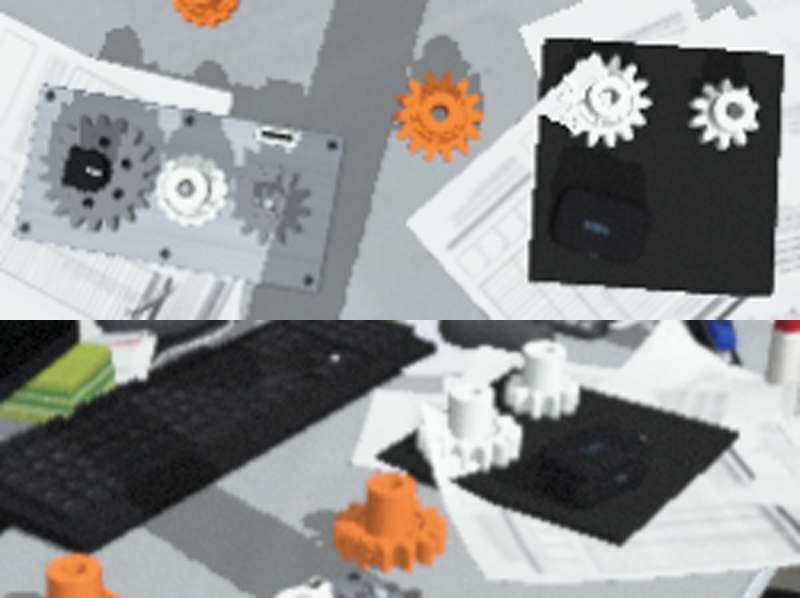

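Two white wheels are on the mat: the left one at crop (605,97), large with 14 teeth, and the right one at (735,110), smaller with 10 teeth. The left one is the new wheel. The orange ones at (440,113) and (205,5) are decoys.

Run:
```python
from h import *
import pickle
t,s=pickle.load(open("ts.pkl","rb"))
c=lambda x,y:(140+x/3.2,155+y/3.2)
print("new",tri(t,c(607,97),s,(286.9,175.3)))
print("worn",tri(t,c(186,187),s,(235,243)))
print("knob",tri(t,c(92,170),s,(201,254)))
for n,p,z in [("worn",(186,187),84),("knobtop",(92,170),100),("out",(270,202),60),("new",(607,97),60),("small",(735,110),60)]: print(n,atz(t,c(*p),z).round(1))
print("chassis",[atz(t,c(*p),28)[:2].round(1) for p in [(42,86),(342,135),(320,290),(15,236)]])
m=[atz(t,c(*p),12)[:2].round(1) for p in [(544,39),(784,54),(773,295),(529,281)]]; print("mat",m,np.mean(m,0))
print(s["extrinsics"][:3,3])
S=read_state(); print(R.from_quat(S["ee_rot"]).as_matrix().round(3))
```

```text
new (array([ 592.36280505, -258.43607835,   63.33170699]), np.float64(4.049998482894009))
worn (array([527.4305672 ,  82.18860988,  81.71981489]), np.float64(2.4804182299535666))
knob (array([544.15238645, 156.35382187,  95.38774636]), np.float64(7.0871085238261236))
worn [526.2  81.2  84. ]
knobtop [540.8 153.4 100. ]
out [513.3  16.6  60. ]
new [ 590.9 -259.8   60. ]
small [ 577.2 -365.    60. ]
chassis [array([617.5, 212.3]), array([568.6, -41.9]), array([440.2, -20.3]), array([490.9, 236.6])]
mat [array([ 646.9, -215.7]), array([ 628.5, -422.8]), array([ 423.1, -402.8]), array([ 442.2, -195.3])] [ 535.175 -309.15 ]
[152.36445852 682.44937665 536.97701444]
[[-0.92  -0.392 -0.   ]
 [-0.392  0.92   0.001]
 [ 0.     0.001 -1.   ]]
```

View pics/c2.png

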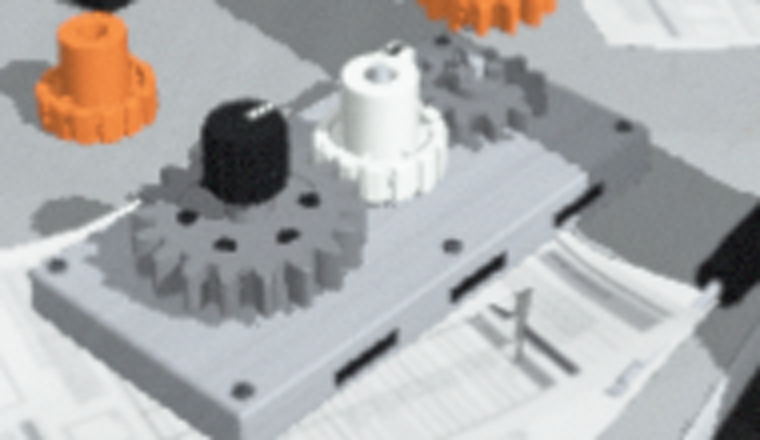

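```bash
cat >> h.py <<'E'
def plan(p,yaw,n,p0=None,yaw0=None):
    "constant row (cm, deg) repeated n times taking the tool from p0,yaw0 to p,yaw (deg, yaw of tool x, tool down)"
    S=read_state(); M=R.from_quat(S["ee_rot"]).as_matrix()
    if p0 is None: p0=S["position"]
    if yaw0 is None: yaw0=np.degrees(np.arctan2(M[1,0],M[0,0]))
    dy=(yaw-yaw0+180)%360-180; d=np.array(p,float)-p0; A=np.zeros((2,2))
    for k in range(n):
        a=np.radians(yaw0+dy*k/n); A+=np.array([[np.cos(a),np.sin(a)],[np.sin(a),-np.cos(a)]])
    s=np.linalg.solve(A,d[:2])
    print(n,"rows: shift cm",(s/10).round(3),round(-d[2]/n/10,3),"turn z deg",round(-dy/n,3),"| from",np.round(p0,1),round(yaw0,2))
def st():
    S=read_state(); M=R.from_quat(S["ee_rot"]).as_matrix()
    print(round(S["clock"],2),S["position"].round(1),"yaw",round(np.degrees(np.arctan2(M[1,0],M[0,0])),2),"tilt",M[:2,2].round(4),"F",S["contact_force"].round(1),"T",S["wrist_torque"].round(2),"w",round(S["gripper_width"],1),"j6",S["joints"][5].round(2))
E
python3 -c "
from h import *
p0=[245,-575,242.3];st()
plan([400,-212,260],203.1,10,p0,203.1)
plan([526,82,235],259.1,8,[400,-212,260],203.1)"
```

```text
0.25 [ 244.9 -574.8  241.8] yaw -156.92 tilt [-0.0005  0.0009] F [ 0.2 -1.2  0.7] T [ 0.05  0.01 -0.03] w 85.5 j6 -0.26
10 rows: shift cm [-2.85   2.731] -0.177 turn z deg -0.0 | from [ 245.  -575.   242.3] 203.1
8 rows: shift cm [-3.928  1.368] 0.312 turn z deg -7.0 | from [ 400 -212  260] 203.1
```

{"fn": "servo_tool", "kwargs": {"rows": [[1, -2.85, 2.73, -0.18, 0, 0, 0], [1, -2.85, 2.73, -0.18, 0, 0, 0], [1, -2.85, 2.73, -0.18, 0, 0, 0], [1, -2.85, 2.73, -0.18, 0, 0, 0], [1, -2.85, 2.73, -0.18, 0, 0, 0], [1, -2.85, 2.73, -0.18, 0, 0, 0], [1, -2.85, 2.73, -0.18, 0, 0, 0], [1, -2.85, 2.73, -0.18, 0, 0, 0], [1, -2.85, 2.73, -0.18, 0, 0, 0], [1, -2.85, 2.73, -0.18, 0, 0, 0]]}}

```text
clock: 1.25
position: [400.4, -210.5, 260.6]
ee_rot: [-0.2, 0.98, -0.0, 0.0]
contact_force: [0.5, 0.5, 0.6]
gripper_width: 85.5
```

{"fn": "servo_tool", "kwargs": {"rows": [[1, -3.93, 1.37, 0.31, 0, 0, -7], [1, -3.93, 1.37, 0.31, 0, 0, -7], [1, -3.93, 1.37, 0.31, 0, 0, -7], [1, -3.93, 1.37, 0.31, 0, 0, -7], [1, -3.93, 1.37, 0.31, 0, 0, -7], [1, -3.93, 1.37, 0.31, 0, 0, -7], [1, -3.93, 1.37, 0.31, 0, 0, -7], [1, -3.93, 1.37, 0.31, 0, 0, -7], [1, 0, 0, 0, 0, 0, 0], [1, 0, 0, 0, 0, 0, 0], [1, 0, 0, 0, 0, 0, 0], [1, 0, 0, 0, 0, 0, 0]]}}

```text
clock: 2.45
position: [526.3, 81.1, 235.7]
ee_rot: [-0.636, 0.772, -0.0, 0.0]
contact_force: [-0.7, -0.3, 0.1]
gripper_width: 85.6
```

Run:
```python
from h import *
import pickle
w=get_image("wrist");st();pickle.dump(w,open("w1.pkl","wb"))
cv2.imwrite("pics/w1.png",cv2.resize(np.ascontiguousarray(w["image"][:,:,::-1]),(800,600),interpolation=cv2.INTER_CUBIC))
print(proj(w,[526.5,82,84])*1.5625, w["extrinsics"][:3,3])
```

```text
2.5 [526.3  81.  235.7] yaw -101.03 tilt [0.0003 0.0001] F [-0.5 -0.9  0.2] T [-0.04  0.02  0.04] w 85.6 j6 -0.65
[399.98579076 279.84889174] [512.21433186   2.38088342 365.4961453 ]
```

View pics/w1.png

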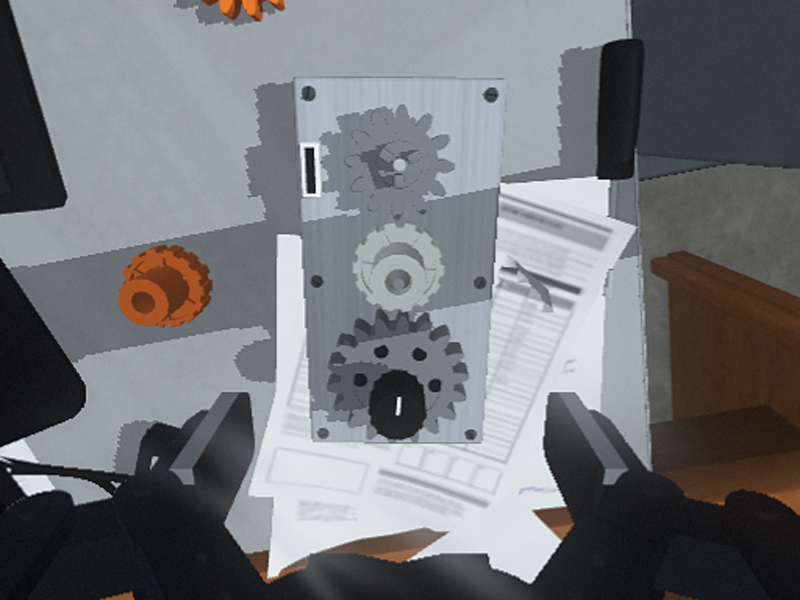

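The wrist picture shows the worn hub top at (398,280), where I predicted it. The knob is at (398,405), the output wheel axis at about (399,164), and the chassis corners at (293,78), (505,78), (483,441) and (313,441).

Run:
```python
from h import *
import pickle
w=pickle.load(open("w1.pkl","rb")); t,s=pickle.load(open("ts.pkl","rb"))
f=lambda x,y:(x/1.5625,y/1.5625)
hub=atz(w,f(398,280),84); print("hub",hub.round(1), tri(w,f(398,280),s,(234.8,243)), tri(w,f(398,280),t,(198.1,213.4)))
C=[atz(w,f(*p),28)[:2] for p in [(293,78),(505,78),(483,441),(313,441)]]; print(np.round(C,1), np.mean(C,0))
e=[C[3]-C[0],C[2]-C[1]]; print("yaw",[np.degrees(np.arctan2(-v[0],v[1])).round(2) for v in e],[np.linalg.norm(v) for v in e])
x=[C[0]-C[1],C[3]-C[2]]; print([np.degrees(np.arctan2(v[1],v[0])).round(2) for v in x],[np.linalg.norm(v) for v in x])
k=atz(w,f(398,404),100); print("knob",k, "out", atz(w,f(399,164),60))
v=(k-hub)[:2]; print("yaw k",np.degrees(np.arctan2(-v[0],v[1])),np.linalg.norm(v))
```

```text
hub [527.6  81.9  84. ] (array([528.27803466,  82.76063953,  81.80287684]), np.float64(1.1404277830623195)) (array([526.73140071,  80.4211869 ,  89.31359414]), np.float64(1.251030560031089))
[[569.3 -41.4]
 [441.4 -16.4]
 [491.  237.4]
 [620.1 212.2]] [530.4457445  97.9351876]
yaw [np.float64(-11.33), np.float64(-11.07)] [np.float64(258.6419727217918), np.float64(258.6917896028491)]
[np.float64(-11.05), np.float64(-11.08)] [np.float64(130.33656723786066), np.float64(131.51594694743474)]
knob [541.4415218  152.41630052 100.        ] out [514.84614852  19.47840173  60.        ]
yaw k -11.064314853616024 71.8838755824893
```

{"fn": "servo_tool", "kwargs": {"rows": [[1, -0.12, -0.1, 3.5, 0, 0, 0], [1, 0, 0, 3.5, 0, 0, 0], [1, 0, 0, 3.5, 0, 0, 0], [1, 0, 0, 3.2, 0, 0, 0], [1, 0, 0, 2, 0, 0, 0], [1, 0, 0, 1, 0, 0, 0], [0, 0, 0, 0, 0, 0, 0], [0, 0, 0, 0, 0, 0, 0], [0, 0, 0, 0, 0, 0, 0], [0, 0, 0, 0, 0, 0, 0], [0, 0, 0, 0, 0, 0, 0], [0, 0, 0, 0, 0, 0, 0]]}}

```text
clock: 3.7
position: [527.8, 83.3, 69.9]
ee_rot: [-0.637, 0.771, -0.0, 0.001]
contact_force: [-3.6, 0.3, 5.4]
gripper_width: 32.2
```

Run:
```python
from h import *
st()
```

```text
3.7 [527.8  83.3  69.9] yaw -100.89 tilt [0.0015 0.0005] F [-3.6  0.3  5.4] T [ 0.11  0.65 -0.02] w 32.2 j6 -0.65
```

Run:
```python
from h import *
p=[527.8,83.3,160]
plan([528,-20,200],259.1,3,p,259.1)
plan([482,-352,140],264.4,9,[528,-20,200],259.1)
```

```text
3 rows: shift cm [ 3.38  -0.658] -1.333 turn z deg -0.0 | from [527.8  83.3 160. ] 259.1
9 rows: shift cm [ 3.725 -0.043] 0.667 turn z deg -0.589 | from [528 -20 200] 259.1
```

{"fn": "servo_tool", "kwargs": {"rows": [[0, 0, 0, -1, 0, 0, 0], [0, 0, 0, -2, 0, 0, 0], [0, 0, 0, -3, 0, 0, 0], [0, 0, 0, -3, 0, 0, 0]]}}

```text
clock: 4.1
position: [527.3, 83.0, 159.7]
ee_rot: [-0.637, 0.771, 0.0, -0.0]
contact_force: [1.2, -0.4, -0.6]
gripper_width: 32.6
```

{"fn": "servo_tool", "kwargs": {"rows": [[0, 3.38, -0.66, -1.3, 0, 0, 0], [0, 3.38, -0.66, -1.3, 0, 0, 0], [0, 3.38, -0.66, -1.3, 0, 0, 0], [0, 3.72, -0.04, 0.67, 0, 0, -0.6], [0, 3.72, -0.04, 0.67, 0, 0, -0.6], [0, 3.72, -0.04, 0.67, 0, 0, -0.6], [0, 3.72, -0.04, 0.67, 0, 0, -0.6], [0, 3.72, -0.04, 0.67, 0, 0, -0.6], [0, 3.72, -0.04, 0.67, 0, 0, -0.6], [0, 3.72, -0.04, 0.67, 0, 0, -0.6], [0, 3.72, -0.04, 0.67, 0, 0, -0.6], [0, 3.72, -0.04, 0.67, 0, 0, -0.6]]}}

```text
clock: 5.3
position: [481.3, -353.3, 137.4]
ee_rot: [-0.672, 0.74, -0.0, 0.0]
contact_force: [0.7, -0.2, -0.8]
gripper_width: 32.0
```

{"fn": "servo_tool", "kwargs": {"rows": [[0, 0, 0, 0, 0, 0, 0], [0, 0, 0, 0, 0, 0, 0], [0, 0, 0, 0, 0, 0, 0]]}}

```text
clock: 5.6
position: [481.8, -351.2, 137.6]
ee_rot: [-0.672, 0.74, -0.0, 0.0]
contact_force: [-0.3, -0.1, -1.1]
gripper_width: 32.2
```

Run:
```python
from h import *
import pickle
w=get_image("wrist");st();pickle.dump(w,open("w2.pkl","wb"))
cv2.imwrite("pics/w2.png",cv2.resize(np.ascontiguousarray(w["image"][:,:,::-1]),(640,480),interpolation=cv2.INTER_CUBIC))
```

```text
5.65 [ 482.  -350.9  137.7] yaw -95.46 tilt [ 0.0006 -0.0001] F [ 0.9  0.3 -0.1] T [ 0.   -0.03 -0.03] w 32.0 j6 0.26
```

View pics/w2.png

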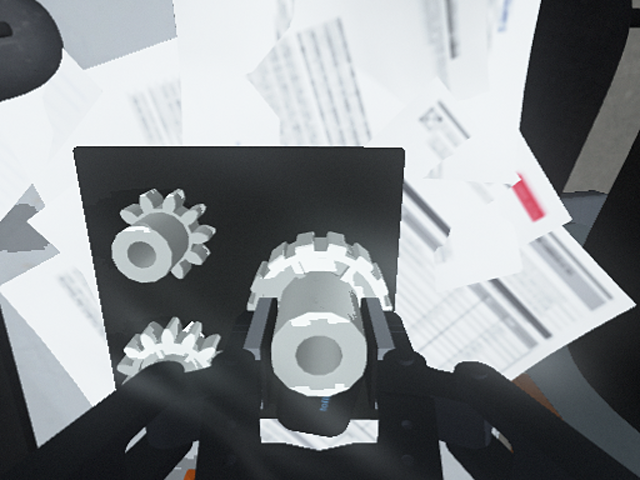

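The worn wheel is held upright over the free near-right quarter of the mat, with its hub top at (320,355). Now I lower it.

{"fn": "servo_tool", "kwargs": {"rows": [[0, 0, 0, 3, 0, 0, 0], [0, 0, 0, 3, 0, 0, 0], [0, 0, 0, 2, 0, 0, 0], [0, 0, 0, 0.8, 0, 0, 0], [0, 0, 0, 0.3, 0, 0, 0], [0, 0, 0, 0, 0, 0, 0]]}}

```text
clock: 6.25
position: [482.5, -351.6, 47.0]
ee_rot: [-0.673, 0.74, -0.001, 0.0]
contact_force: [0.5, 0.3, -1.0]
gripper_width: 31.8
```

{"fn": "servo_tool", "kwargs": {"rows": [[0, 0, 0, 0.1, 0, 0, 0], [0, 0, 0, 0.05, 0, 0, 0], [0.7, 0, 0, 0, 0, 0, 0], [0.7, 0, 0, 0, 0, 0, 0], [0.7, 0, 0, 0, 0, 0, 0], [0.7, 0, 0, -1.5, 0, 0, 0], [0.7, 0, 0, -4, 0, 0, 0], [0.7, 0, 0, -4, 0, 0, 0]]}}

```text
clock: 7.05
position: [481.1, -351.6, 140.0]
ee_rot: [-0.672, 0.74, 0.001, -0.001]
contact_force: [0.3, -0.9, 0.9]
gripper_width: 59.8
```

Run:
```python
from h import *
st()
# look pose for the new wheel: mat (50,50) est (590,-259)
plan([590,-259,215],264.4,6)
```

```text
7.05 [ 481.1 -351.6  140. ] yaw -95.52 tilt [-0.0025  0.0008] F [ 0.3 -0.9  0.9] T [-0.07 -0.15 -0.02] w 59.8 j6 0.26
6 rows: shift cm [-1.712 -1.658] -1.25 turn z deg 0.013 | from [ 481.1 -351.6  140. ] -95.52
```

{"fn": "servo_tool", "kwargs": {"rows": [[1, -1.71, -1.66, -1.25, 0, 0, 0], [1, -1.71, -1.66, -1.25, 0, 0, 0], [1, -1.71, -1.66, -1.25, 0, 0, 0], [1, -1.71, -1.66, -1.25, 0, 0, 0], [1, -1.71, -1.66, -1.25, 0, 0, 0], [1, -1.71, -1.66, -1.25, 0, 0, 0], [1, 0, 0, 0, 0, 0, 0], [1, 0, 0, 0, 0, 0, 0], [1, 0, 0, 0, 0, 0, 0]]}}

```text
clock: 7.95
position: [589.8, -259.4, 214.0]
ee_rot: [-0.672, 0.741, 0.001, -0.0]
contact_force: [0.3, -0.1, 0.2]
gripper_width: 85.0
```

Run:
```python
from h import *
import pickle
w=get_image("wrist");st();pickle.dump(w,open("w3.pkl","wb"))
# also orthophotos: knob at z56, output at z48 from w1 in drive axes
w1=pickle.load(open("w1.pkl","rb"))
def ortho(d,c,z,yaw,half,n):
    g=np.linspace(-half,half,n); a=np.radians(yaw)
    m=np.zeros((n,n,2),np.float32)
    for i in range(n):
        for j in range(n):
            X,Y=-g[i],-g[j]  # up=+x(frame), left=+y
            m[i,j]=proj(d,[c[0]+X*np.cos(a)-Y*np.sin(a),c[1]+X*np.sin(a)+Y*np.cos(a),z])
    return cv2.remap(np.ascontiguousarray(d["image"][:,:,::-1]),m[...,0],m[...,1],cv2.INTER_CUBIC)
u=np.array([0.1925,0.9813]); st_=np.array([527.5,82])
K=ortho(w1,st_+80*u,56,-11.1,56,290); O=ortho(w1,st_-65*u,48,-11.1,56,290)
for im in (K,O): 
    cv2.line(im,(145,0),(145,289),(0,0,255),1);cv2.line(im,(0,145),(289,145),(0,0,255),1)
W=crop(w,100,100,300,220,1)
W=cv2.resize(np.ascontiguousarray(w["image"][:,:,::-1]),(400,300),interpolation=cv2.INTER_AREA)
N=ortho(w,(590.5,-259),30,-11.1,56,290)
cv2.line(N,(145,0),(145,289),(0,0,255),1);cv2.line(N,(0,145),(289,145),(0,0,255),1)
top=np.hstack([K,O]); bot=np.hstack([N,W[:290,55:345]])
cv2.imwrite("pics/m3.png",np.vstack([top,bot]))
```

```text
8.0 [ 589.7 -259.6  214. ] yaw -95.58 tilt [-0.0017  0.0005] F [0.1 0.3 0.3] T [-0.06 -0.02 -0.01] w 85.8 j6 0.07
```

View pics/m3.png

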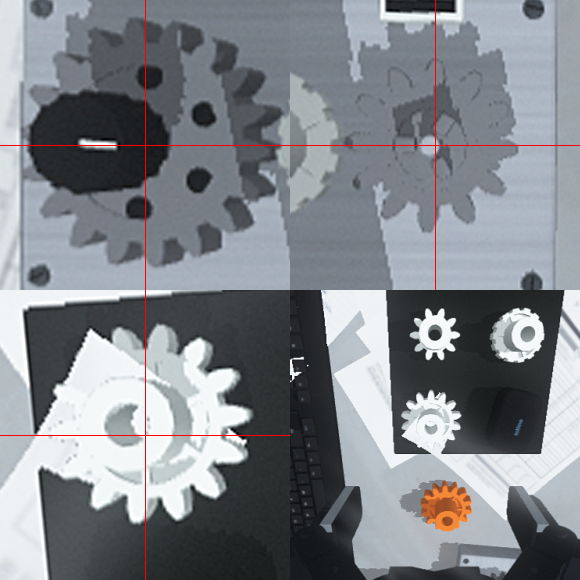

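Panels: K (top left) shows the knob wheel with its centre at about (153,143). O (top right) shows the output wheel with its centre at about (432,143). N (lower left) shows the new wheel with its centre at about (150,423). In the wrist view the worn wheel stands flat on the mat at (518,335), with the small wheel at (435,333), the case at (510,415) and the new wheel at (431,425). I'll unwrap the teeth to read their phases.

```bash
cat >> h.py <<'E'
def polar(d,c,z,a0,r0,r1,npx=800,h=150,span=360):
    "unwrapped ring; column j = angle a0-span/2+span*j/npx (deg, ccw from world x), row 0 = outer"
    m=np.zeros((h,npx,2),np.float32)
    for j in range(npx):
        a=np.radians(a0-span/2+span*j/npx)
        for i in range(h):
            r=r1+(r0-r1)*i/h; m[i,j]=proj(d,[c[0]+r*np.cos(a),c[1]+r*np.sin(a),z])
    return cv2.remap(np.ascontiguousarray(d["image"][:,:,::-1]),m[...,0],m[...,1],cv2.INTER_CUBIC)
E
python3 - <<'E'
from h import *
import pickle
w1,w2,w3=[pickle.load(open(f"w{i}.pkl","rb")) for i in (1,2,3)]; t,s=pickle.load(open("ts.pkl","rb"))
P=np.array(atz(w2,(319/1.25,352/1.25),151.8)); print("held hub rel TCP",P[:2]-[482,-350.9])
print("new tri",tri(w3,(250.9,175.4),t,(329.7,185.3)),tri(w3,(250.9,175.4),s,(286.9,175.3)),"at60",atz(w3,(250.9,175.4),60))
mm=112/290; u=np.array([0.1925,0.9813]); x=np.array([0.9813,-0.1925]); S=np.array([527.5,82])
ck=S+80*u-8*mm*u+2*mm*x; co=S-65*u+3*mm*u+2*mm*x; cn=np.array([590.5,-259])-5*mm*u+12*mm*x
print(ck,co,cn)
dirK=-101.1; dirO=78.9
A=polar(w1,ck,56,dirK,35,52,h=180,span=120);B=polar(w1,co,48,dirO,20,37,h=180,span=120);C=polar(w3,cn,30,78.9,26,42,h=220)
for im in (A,B,C): cv2.line(im,(400,0),(400,300),(0,0,255),1)
cv2.imwrite("pics/p4.png",np.vstack([A,B,C]))
pickle.dump((ck,co,cn),open("c.pkl","wb"))
E
```

```text
held hub rel TCP [ 0.5285112 -3.0864591]
new tri (array([ 592.76308256, -260.52717427,   54.51909676]), np.float64(2.6716777351003573)) (array([ 594.8910238 , -261.71496495,   61.36616376]), np.float64(2.2866044674558363)) at60 [ 593.88258655 -261.80155721   60.        ]
[543.06321103 157.32343172] [515.96850414  19.20376483] [ 594.67609379 -261.78706207]
```

View pics/p4.png

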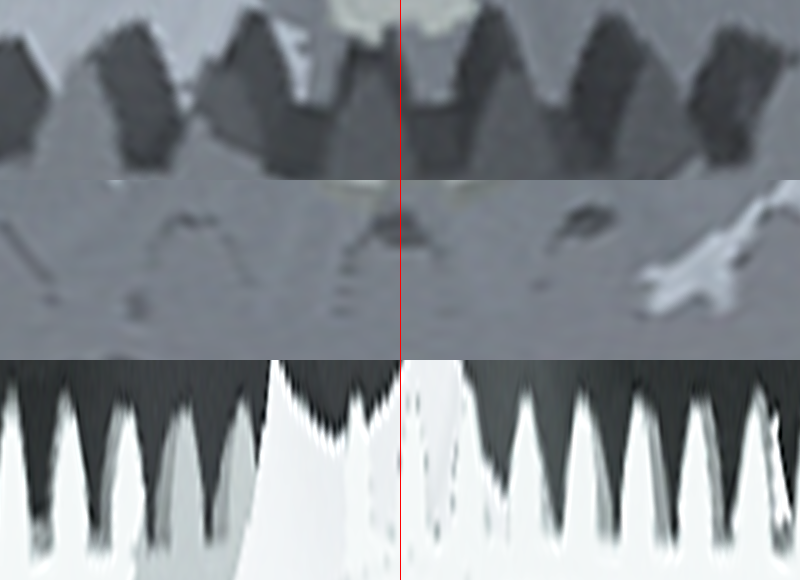

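Tooth readings: the knob wheel tooth sits about 4° clockwise of the stud line, column 372. The output tooth is about on the line, column 396. The new wheel's tooth sits about 5.4° counter-clockwise of drive +y, column 412. I'll grip at yaw 271.8° so that placing at 258.9° puts a gap on the knob tooth.

Run:
```python
from h import *
plan([593.8,-262,204],271.8,2)
```

```text
2 rows: shift cm [ 0.105 -0.214] 0.5 turn z deg -3.689 | from [ 589.7 -259.6  214. ] -95.58
```

{"fn": "servo_tool", "kwargs": {"rows": [[1, 0.1, -0.21, 0.5, 0, 0, -3.69], [1, 0.1, -0.21, 0.5, 0, 0, -3.69], [1, 0, 0, 4, 0, 0, 0], [1, 0, 0, 4, 0, 0, 0], [1, 0, 0, 3.5, 0, 0, 0], [1, 0, 0, 2.5, 0, 0, 0], [1, 0, 0, 1.2, 0, 0, 0], [1, 0, 0, 0.6, 0, 0, 0], [1, 0, 0, 0, 0, 0, 0]]}}

```text
clock: 8.9
position: [594.7, -261.9, 46.7]
ee_rot: [0.718, -0.696, -0.0, 0.0]
contact_force: [0.1, 0.2, 0.8]
gripper_width: 85.5
```

Run:
```python
from h import *
st()
```

```text
8.9 [ 594.7 -261.9   46.7] yaw -88.16 tilt [-0.0002 -0.0002] F [0.1 0.2 0.8] T [ 0.03  0.05 -0.01] w 85.5 j6 0.2
```

{"fn": "servo_tool", "kwargs": {"rows": [[0, 0, 0, 0, 0, 0, 0], [0, 0, 0, 0, 0, 0, 0], [0, 0, 0, 0, 0, 0, 0], [0, 0, 0, 0, 0, 0, 0], [0, 0, 0, 0, 0, 0, 0], [0, 0, 0, -1, 0, 0, 0], [0, 0, 0, -3, 0, 0, 0], [0, 0, 0, -4, 0, 0, 0], [0, 0, 0, -4, 0, 0, 0], [0, 0, 0, -1, 0, 0, 0]]}}

```text
clock: 9.9
position: [597.1, -262.3, 182.8]
ee_rot: [0.719, -0.695, 0.004, -0.002]
contact_force: [0.8, -0.1, -0.1]
gripper_width: 32.3
```

Run:
```python
from h import *
st()
plan([527.3,81,175],258.9,10)
```

```text
9.9 [ 597.1 -262.3  182.8] yaw -88.1 tilt [ 0.0094 -0.0031] F [ 0.8 -0.1 -0.1] T [ 0.   -0.12  0.  ] w 32.3 j6 0.2
10 rows: shift cm [-3.384  0.935] 0.078 turn z deg 1.3 | from [ 597.1 -262.3  182.8] -88.1
```

{"fn": "servo_tool", "kwargs": {"rows": [[0, -3.38, 0.93, 0.08, 0, 0, 1.3], [0, -3.38, 0.93, 0.08, 0, 0, 1.3], [0, -3.38, 0.93, 0.08, 0, 0, 1.3], [0, -3.38, 0.93, 0.08, 0, 0, 1.3], [0, -3.38, 0.93, 0.08, 0, 0, 1.3], [0, -3.38, 0.93, 0.08, 0, 0, 1.3], [0, -3.38, 0.93, 0.08, 0, 0, 1.3], [0, -3.38, 0.93, 0.08, 0, 0, 1.3], [0, -3.38, 0.93, 0.08, 0, 0, 1.3], [0, -3.38, 0.93, 0.08, 0, 0, 1.3], [0, 0, 0, 0, 0, 0, 0], [0, 0, 0, 0, 0, 0, 0]]}}

```text
clock: 11.1
position: [525.0, 82.0, 168.3]
ee_rot: [-0.636, 0.772, 0.0, -0.001]
contact_force: [-0.4, -0.7, -1.3]
gripper_width: 31.9
```

{"fn": "servo_tool", "kwargs": {"rows": [[0, 0, 0, 0, 0, 0, 0], [0, 0, 0, 0, 0, 0, 0]]}}

```text
clock: 11.3
position: [525.5, 80.5, 168.5]
ee_rot: [-0.635, 0.773, 0.0, -0.0]
contact_force: [-0.1, -0.5, -0.3]
gripper_width: 32.1
```

Run:
```python
from h import *
import pickle
st(); w=get_image("wrist");pickle.dump(w,open("w5.pkl","wb"))
cv2.imwrite("pics/w5.png",crop(w,130,60,260,270,2.2))
```

```text
11.3 [525.5  80.5 168.5] yaw -101.23 tilt [-0.0006 -0.0002] F [-0.1 -0.5 -0.3] T [ 0.03  0.09 -0.03] w 32.1 j6 -0.65
```

View pics/w5.png

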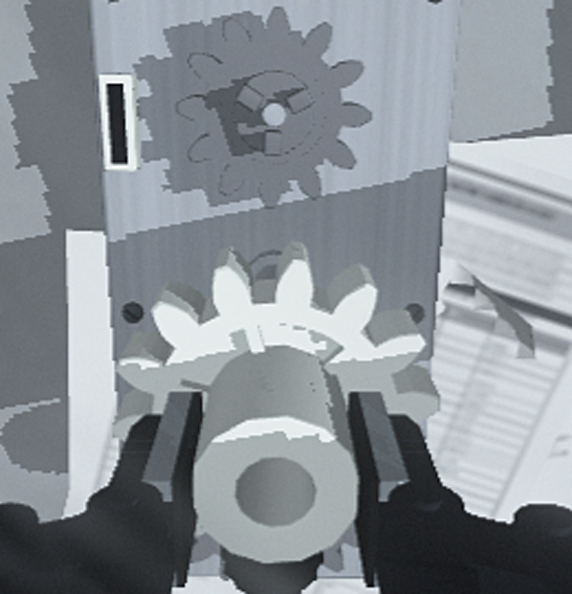

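Run:
```python
from h import *
import pickle
w=pickle.load(open("w5.pkl","rb"));f=lambda x,y:(130+x/2.2,60+y/2.2)
h=atz(w,f(276,491),181.8); print("hub",h, "rel",h[:2]-[525.5,80.5])
for p in [(165,307),(228,265),(294,262),(355,293),(405,345)]:
    q=atz(w,f(*p),151.8); v=q-h; print(np.linalg.norm(v[:2]).round(1),(np.degrees(np.arctan2(v[1],v[0]))+101.1).round(1))
# output teeth from this view
co=atz(w,f(274,115),60);print(co)
for p in [(270,200),(310,190),(228,190),(345,158)]:
    v=atz(w,f(*p),48)-co; print(np.linalg.norm(v[:2]).round(1),(np.degrees(np.arctan2(v[1],v[0]))-78.9).round(1))
```

```text
hub [526.25814204  79.10417428 181.8       ] rel [ 0.75814204 -1.39582572]
35.8 42.3
37.4 15.7
36.8 -6.3
34.3 -30.4
33.6 -59.0
[514.80610716  20.00648658  60.        ]
30.4 -2.8
29.7 25.3
31.4 -31.4
29.3 57.7
```

The held hub and tooth phase match the plan: the gap is 5.3° counter-clockwise of the row line, against 5.4° wanted. The output tooth is about 2° clockwise. I'll lower it onto the stud.

{"fn": "servo_tool", "kwargs": {"rows": [[0, -0.12, -0.17, 2, 0, 0, 0], [0, 0, 0, 1.5, 0, 0, 0], [0, 0, 0, 0.5, 0, 0, 0], [0, 0, 0, 0, 0, 0, 0], [0, 0, 0, 0.4, 0, 0, 0], [0, 0, 0, 0.4, 0, 0, 0], [0, 0, 0, 0.4, 0, 0, 0], [0, 0, 0, 0.4, 0, 0, 0]]}}

```text
clock: 12.15
position: [527.6, 82.4, 112.7]
ee_rot: [-0.635, 0.772, -0.0, 0.0]
contact_force: [0.7, -0.1, -1.7]
gripper_width: 32.3
```

```bash
python3 -c "
from h import *
st()"
```

```text
12.15 [527.6  82.4 112.7] yaw -101.14 tilt [0.0004 0.0002] F [ 0.7 -0.1 -1.7] T [ 0.06 -0.02  0.02] w 32.3 j6 -0.65
```

{"fn": "servo_tool", "kwargs": {"rows": [[0, 0, 0, 0.4, 0, 0, 0], [0, 0, 0, 0.4, 0, 0, 0], [0, 0, 0, 0.4, 0, 0, 0], [0, 0, 0, 0.4, 0, 0, 0], [0, 0, 0, 0.3, 0, 0, 0], [0, 0, 0, 0, 0, 0, 0]]}}

```text
clock: 12.75
position: [527.3, 82.2, 93.2]
ee_rot: [-0.635, 0.772, 0.0, -0.0]
contact_force: [0.2, -0.3, -1.0]
gripper_width: 32.3
```

{"fn": "servo_tool", "kwargs": {"rows": [[0, 0, 0, 0.15, 0, 0, 0], [0, 0, 0, 0.15, 0, 0, 0], [0, 0, 0, 0, 0, 0, 0]]}}

```text
clock: 13.05
position: [527.6, 82.3, 90.6]
ee_rot: [-0.635, 0.772, 0.0, 0.0]
contact_force: [-0.6, -0.2, -0.1]
gripper_width: 32.0
```

```bash
python3 -c "
from h import *
st()"
```

```text
13.05 [527.6  82.3  90.6] yaw -101.14 tilt [0.     0.0001] F [-0.6 -0.2 -0.1] T [ 0.01 -0.01  0.02] w 32.0 j6 -0.65
```

{"fn": "servo_tool", "kwargs": {"rows": [[0, 0, 0, 0.15, 0, 0, 0], [0, 0, 0, 0.1, 0, 0, 0], [0, 0, 0, 0, 0, 0, 0]]}}

```text
clock: 13.35
position: [527.6, 82.3, 88.1]
ee_rot: [-0.635, 0.772, 0.0, -0.0]
contact_force: [-0.2, -0.0, -1.5]
gripper_width: 32.3
```

```bash
python3 -c "
from h import *
st()"
```

```text
13.35 [527.6  82.3  88.1] yaw -101.14 tilt [-0.0001 -0.    ] F [-0.2 -0.  -1.5] T [ 0.03 -0.01  0.02] w 32.3 j6 -0.65
```

{"fn": "servo_tool", "kwargs": {"rows": [[0, 0, 0, 0.15, 0, 0, 0], [0, 0, 0, 0.15, 0, 0, 0], [0, 0, 0, 0.05, 0, 0, 0], [0, 0, 0, 0, 0, 0, 0]]}}

```text
clock: 13.75
position: [527.6, 82.3, 84.6]
ee_rot: [-0.635, 0.772, 0.0, -0.0]
contact_force: [0.4, 0.4, 0.0]
gripper_width: 32.6
```

```bash
python3 -c "
from h import *
st()"
```

```text
13.75 [527.6  82.3  84.6] yaw -101.14 tilt [-0.0001 -0.0001] F [0.4 0.4 0. ] T [0.04 0.09 0.01] w 32.6 j6 -0.65
```

The knob teeth are meshed with no force. I'll turn the wheel about 3.5° clockwise toward the output phase and lower on.

{"fn": "servo_tool", "kwargs": {"rows": [[0, 0, 0, 0, 0, 0, 1.8], [0, 0, 0, 0, 0, 0, 1.7], [0, 0, 0, 0, 0, 0, 0], [0, 0, 0, 0.15, 0, 0, 0], [0, 0, 0, 0.15, 0, 0, 0], [0, 0, 0, 0.1, 0, 0, 0], [0, 0, 0, 0, 0, 0, 0]]}}

```text
clock: 14.45
position: [526.3, 81.6, 80.6]
ee_rot: [-0.612, 0.791, 0.0, -0.002]
contact_force: [-3.7, -0.2, 1.5]
gripper_width: 32.0
```

```bash
python3 -c "
from h import *
st()"
```

```text
14.45 [526.3  81.6  80.6] yaw -104.6 tilt [-0.0028 -0.0014] F [-3.7 -0.2  1.5] T [-0.03  1.58  0.16] w 32.0 j6 -0.71
```

{"fn": "servo_tool", "kwargs": {"rows": [[0, 0, 0, 0.2, 0, 0, 0], [0, 0, 0, 0.2, 0, 0, 0], [0, 0, 0, 0.2, 0, 0, 0], [0, 0, 0, 0.1, 0, 0, 0], [0, 0, 0, 0, 0, 0, 0]]}}

```text
clock: 14.95
position: [526.4, 81.6, 73.6]
ee_rot: [-0.612, 0.791, 0.0, -0.002]
contact_force: [-4.1, -0.7, 2.5]
gripper_width: 32.2
```

```bash
python3 -c "
from h import *
st()"
```

```text
14.95 [526.4  81.6  73.6] yaw -104.6 tilt [-0.0028 -0.0014] F [-4.1 -0.7  2.5] T [-0.04  1.55  0.19] w 32.2 j6 -0.71
```

{"fn": "servo_tool", "kwargs": {"rows": [[0, 0, 0, 0.2, 0, 0, 0], [0, 0, 0, 0.1, 0, 0, 0], [0, 0, 0, 0.1, 0, 0, 0], [0, 0, 0, 0, 0, 0, 0]]}}

```text
clock: 15.35
position: [526.5, 81.6, 71.9]
ee_rot: [-0.612, 0.791, -0.0, -0.001]
contact_force: [-9.7, 0.3, 15.6]
gripper_width: 31.7
```

```bash
python3 -c "
from h import *
st()"
```

```text
15.35 [526.5  81.6  71.9] yaw -104.55 tilt [-0.0021 -0.0018] F [-9.7  0.3 15.6] T [0.05 3.05 0.19] w 31.7 j6 -0.71
```

{"fn": "servo_tool", "kwargs": {"rows": [[0, -0.05, -0.1, 0.1, 0, 0, 0], [0, 0, 0, 0.1, 0, 0, 0], [0, 0, 0, 0, 0, 0, 0]]}}

```text
clock: 15.65
position: [526.7, 81.6, 71.8]
ee_rot: [-0.612, 0.791, 0.0, -0.002]
contact_force: [-15.8, 0.5, 29.5]
gripper_width: 32.4
```

```bash
python3 -c "
from h import *
st()"
```

```text
15.65 [526.7  81.6  71.8] yaw -104.51 tilt [-0.0037 -0.0027] F [-15.8   0.5  29.5] T [0.22 5.16 0.2 ] w 32.4 j6 -0.71
```

Firm resistance at z = 71.8. I'll ease off, open and rise to check.

{"fn": "servo_tool", "kwargs": {"rows": [[0, 0, 0, -0.3, 0, 0, 0], [0.7, 0, 0, 0, 0, 0, 0], [0.7, 0, 0, 0, 0, 0, 0], [0.7, 0, 0, 0, 0, 0, 0], [0.7, 0, 0, -2, 0, 0, 0], [0.7, 0, 0, -4, 0, 0, 0], [0.7, 0, 0, -5, 0, 0, 0], [0.7, -1, 0, -5, 0, 0, 0], [0.7, 0, 0, 0, 0, 0, 0], [0.7, 0, 0, 0, 0, 0, 0]]}}

```text
clock: 16.65
position: [532.0, 92.6, 231.0]
ee_rot: [-0.611, 0.791, -0.0, 0.002]
contact_force: [0.6, -0.3, -1.0]
gripper_width: 59.9
```

Run:
```python
from h import *
import pickle
st(); w=get_image("wrist");s=get_image("side");pickle.dump((w,s),open("w6.pkl","wb"))
cv2.imwrite("pics/w6.png",np.hstack([crop(w,160,80,180,210,2.2),crop(s,150,215,120,140,3.3)]))
print(proj(w,[527.4,81.3,84]),proj(s,[527.4,81.3,84]))
```

```text
16.65 [532.   92.6 231. ] yaw -104.64 tilt [0.0036 0.002 ] F [ 0.6 -0.3 -1. ] T [-0.02  0.02  0.08] w 59.9 j6 -0.73
[258.46316819 165.76366561] [235.97379477 241.75574791]
```

View pics/w6.png

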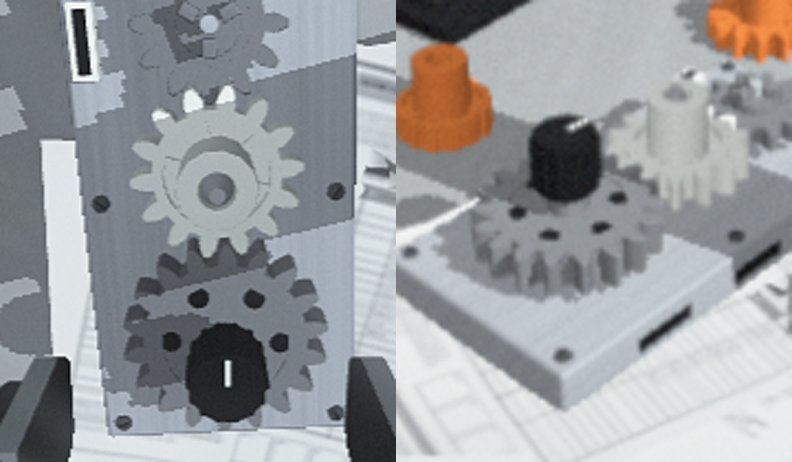

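The new wheel sits meshed between both neighbours. In the side view its hub top is at crop (681,93), which is (236.4,243.2), close to the worn hub's original (234.8,243). So it is home. The knob's mark is at (228,373). Next is the knob.

Run:
```python
from h import *
import pickle
w,s=pickle.load(open("w6.pkl","rb"))
print(atz(w,(263.6,249.5),100),tri(w,(263.6,249.5),s,(150+(570-396)/3.3,215+126/3.3)))
st(); plan([542.8,159.5,150],259,3)
```

```text
[541.44103553 153.74059164 100.        ] (array([543.19959588, 156.13766931,  97.17648232]), np.float64(3.2104114105429695))
16.75 [530.6  91.8 228.4] yaw -104.66 tilt [-0.002  -0.0006] F [-0.4  0.7 -0.4] T [-0.02 -0.03  0.01] w 60.0 j6 -0.73
3 rows: shift cm [-2.289  0.13 ] 2.615 turn z deg -1.22 | from [530.6  91.8 228.4] -104.66
```

{"fn": "servo_tool", "kwargs": {"rows": [[0.65, -2.29, 0.13, 2.6, 0, 0, -1.2], [0.65, -2.29, 0.13, 2.6, 0, 0, -1.2], [0.65, -2.29, 0.13, 2.6, 0, 0, -1.2], [0.65, 0, 0, 0, 0, 0, 0], [0.65, 0, 0, 0, 0, 0, 0], [0.65, 0, 0, 0, 0, 0, 0]]}}

```text
clock: 17.35
position: [543.5, 159.2, 151.9]
ee_rot: [-0.636, 0.772, -0.0, -0.0]
contact_force: [1.1, -0.3, -0.3]
gripper_width: 55.1
```

Run:
```python
from h import *
st(); plan([542.8,159.5,78],259,1)
```

```text
17.35 [543.5 159.2 151.9] yaw -101.07 tilt [ 0.0002 -0.0003] F [ 1.1 -0.3 -0.3] T [ 0.01 -0.04 -0.06] w 55.1 j6 -0.76
1 rows: shift cm [-0.014  0.077] 7.392 turn z deg -0.067 | from [543.5 159.2 151.9] -101.07
```

{"fn": "servo_tool", "kwargs": {"rows": [[0.65, 0, 0.07, 3, 0, 0, 0], [0.65, 0, 0, 2.5, 0, 0, 0], [0.65, 0, 0, 1.4, 0, 0, 0], [0.65, 0, 0, 0.5, 0, 0, 0], [0, 0, 0, 0, 0, 0, 0], [0, 0, 0, 0, 0, 0, 0], [0, 0, 0, 0, 0, 0, 0], [0, 0, 0, 0, 0, 0, 0], [0, 0, 0, 0, 0, 0, 0]]}}

```text
clock: 18.25
position: [542.6, 159.9, 79.2]
ee_rot: [-0.636, 0.772, -0.0, 0.0]
contact_force: [-3.1, -0.2, 6.1]
gripper_width: 31.6
```

```bash
python3 -c "
from h import *
st()"
```

```text
18.25 [542.6 159.9  79.2] yaw -101.05 tilt [0.0006 0.0003] F [-3.1 -0.2  6.1] T [ 0.02  1.27 -0.15] w 31.6 j6 -0.77
```

{"fn": "servo_tool", "kwargs": {"rows": [[0, 0, 0, 0, 0, 0, 3], [0, 0, 0, 0, 0, 0, 4], [0, 0, 0, 0, 0, 0, 4], [0, 0, 0, 0, 0, 0, 4], [0, 0, 0, 0, 0, 0, 4], [0, 0, 0, 0, 0, 0, 4], [0, 0, 0, 0, 0, 0, 0]]}}

```text
clock: 18.95
position: [541.7, 160.2, 79.2]
ee_rot: [-0.47, 0.883, 0.0, -0.0]
contact_force: [-8.2, 1.9, 8.3]
gripper_width: 31.4
```

```bash
python3 -c "
from h import *
st()"
```

```text
18.95 [541.7 160.2  79.2] yaw -123.97 tilt [-0.0008 -0.0001] F [-8.2  1.9  8.3] T [0.57 2.05 0.27] w 31.4 j6 -1.17
```

Force and torque stay modest, so I'll carry on.

{"fn": "servo_tool", "kwargs": {"rows": [[0, 0, 0, 0, 0, 0, 4], [0, 0, 0, 0, 0, 0, 4.5], [0, 0, 0, 0, 0, 0, 4.5], [0, 0, 0, 0, 0, 0, 4.5], [0, 0, 0, 0, 0, 0, 4.5], [0, 0, 0, 0, 0, 0, 4.5], [0, 0, 0, 0, 0, 0, 4.5], [0, 0, 0, 0, 0, 0, 4.5], [0, 0, 0, 0, 0, 0, 4.5], [0, 0, 0, 0, 0, 0, 4.5], [0, 0, 0, 0, 0, 0, 3], [0, 0, 0, 0, 0, 0, 0]]}}

```text
clock: 20.15
position: [540.7, 161.9, 79.1]
ee_rot: [-0.075, 0.997, 0.001, -0.001]
contact_force: [-12.7, 8.2, 9.1]
gripper_width: 31.6
```

{"fn": "servo_tool", "kwargs": {"rows": [[0, 0, 0, 0, 0, 0, 0], [0.65, 0, 0, 0, 0, 0, 0], [0.65, 0, 0, 0, 0, 0, 0], [0.65, 0, 0, 0, 0, 0, 0], [0.65, 0, 0, -2, 0, 0, 0], [0.65, 0, 0, -4, 0, 0, 0], [0.65, 0, 0, -4, 0, 0, 0], [0.65, 0, 0, -4, 0, 0, 0], [0.65, 0, 0, 0, 0, 0, 0]]}}

```text
clock: 21.05
position: [546.3, 160.8, 224.5]
ee_rot: [-0.074, 0.997, 0.002, 0.007]
contact_force: [0.0, 0.1, 0.3]
gripper_width: 55.9
```

Run:
```python
from h import *
import pickle
st(); w=get_image("wrist");s=get_image("side");t=get_image("top");pickle.dump((w,s,t),open("w7.pkl","wb"))
W=cv2.resize(np.ascontiguousarray(w["image"][:,:,::-1]),(448,336))
T=cv2.resize(np.ascontiguousarray(t["image"][155:255,140:390,::-1]),(800,320))[:,:]
S=crop(s,150,200,140,134,2.5)
cv2.imwrite("pics/w7.png",np.vstack([np.hstack([W[:260],S[:260]])[:, :798],cv2.resize(T,(798,320))]))
```

```text
21.05 [546.3 160.8 224.5] yaw -171.52 tilt [0.013  0.0053] F [0.  0.1 0.3] T [ 0.04 -0.03  0.  ] w 55.9 j6 -2.0
```

View pics/w7.png

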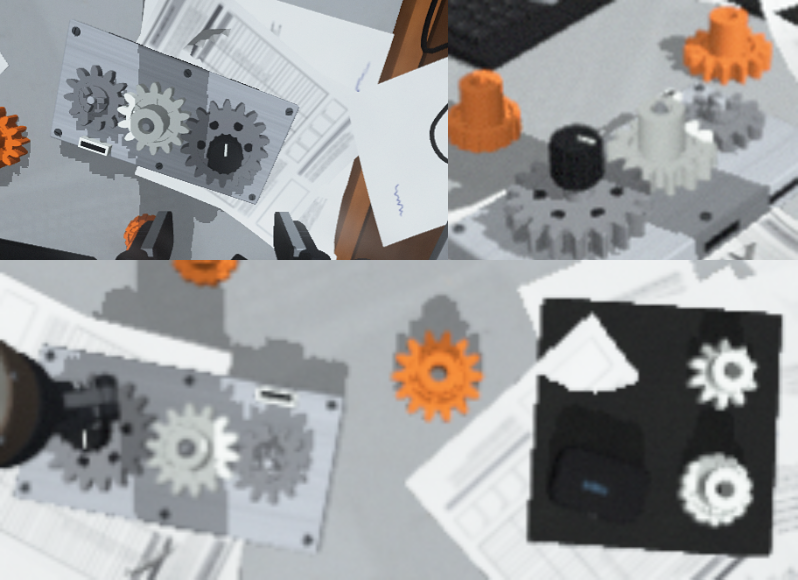

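The view shows the knob mark turned from along the row to across it. The new wheel is at (187,447), meshed. The worn wheel lies flat near right on the mat at (720,490), the small wheel at (733,372) and the case at (597,487) are in place, and the gripper is clear. I'll do one quick number check, then hand in.

Run:
```python
from h import *
import pickle
t0,s0=pickle.load(open("ts.pkl","rb")); w6,s6=pickle.load(open("w6.pkl","rb")); w7,s7,t7=pickle.load(open("w7.pkl","rb"))
g=lambda d:cv2.Canny(np.ascontiguousarray(d["image"]),40,120)
T=g(s0)[232:262,222:250]
for n,d in (("s0",s0),("s6",s6),("s7",s7)):
    r=cv2.matchTemplate(g(d)[222:275,212:262],T,cv2.TM_CCOEFF_NORMED); print(n,cv2.minMaxLoc(r)[1],cv2.minMaxLoc(r)[3])
h=tri(w7,(168,144),s7,(236.6,241.6)); print("hub top",h)
a=atz(w7,(225/.875,145/.875),100);b=atz(w7,(227/.875,156/.875),100); a6=atz(w6,(160+228/2.2,80+362/2.2),100); b6=atz(w6,(160+227/2.2,80+385/2.2),100)
an=lambda a,b:np.degrees(np.arctan2((b-a)[1],(b-a)[0])); print("knob mark turn",an(a,b)-an(a6,b6))
job_done(); st()
```

```text
s0 0.9999998807907104 (10, 10)
s6 0.3138889968395233 (10, 10)
s7 0.26148805022239685 (10, 10)
hub top (array([525.80357368,  84.1970214 ,  86.5684322 ]), np.float64(2.5602008279299566))
knob mark turn -54.983862430122414
the job is handed in; nothing more can be done
the job is handed in; nothing more can be done
```

The job is handed in at about 21 s on the robot's clock. The checks below say it worked, but the hand-in reports no verdict.

**What I did**
- Lifted the stripped wheel off the stud and laid it flat in the near-right quarter of the mat.
- Fitted the 14-tooth wheel, meshed it with the knob wheel, and turned it about 3.5° clockwise to mesh the output wheel. I then pushed it down to a firm stop at about 30 N.
- Gripped the knob, turned the gripper about 70° clockwise, let go and rose clear.

**Last checks**
- **Seating:** the new hub shows at the same pixel as the original wheel's hub in the side view, before and after the knob turn. The match was weak after the first picture (0.31, then 0.26), because the lighting and shape changed.
- **Height:** triangulation put the hub top at 86.6 mm against the nominal 84 mm, with the two rays 2.6 mm apart. That is near the limit of the calibration, so it neither confirms nor rules out a perfect seat.
- **Knob turn:** the two figures disagree. The gripper turned 70° (1.2 rad), but the knob's short mark measured only about 55° (0.96 rad), a rough reading. Taken with the starting angle of about +4°, either figure is above the 0.7 rad needed.
- **Output wheel:** I worked out its angle from the gear ratio (about 1.4 rad or more). I did not measure it separately.
- **Mat:** the stripped wheel lies flat near right, and the small wheel and case look unmoved in the last top view.

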